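# Unload a finished driver module from the tilted board vise

### The arm

A 6-joint arm with a two-finger parallel gripper is mounted at the origin on the work surface. World frame = base frame: x ahead of the robot, y to its left, z up, the work surface at z = 0. Lengths are in m, angles in rad, forces in N, time in s.
With the tool pointing down it reaches from about 0.275 to 0.825 m from the base axis. Payload 5.2 kg.
Tool frame: the origin (TCP) lies midway between the tips of the shut fingers; the grasp point (between the pads) lies 19 mm behind it (arm.hold_point_z is the distance from the TCP to the grasp point, in m); z points along the fingers, x is the direction in which the jaws open and shut, and the axes are right-handed (so a half turn about z gives the same grasp; the last joint's range is limited). The gripper opens to 93 mm and grips with 3 to 60 N. Pads are 15 mm wide; open, the fingers measure 128 mm over their backs; the gripper's body (75 mm by 188 mm) begins 65 mm behind the grasp point.
Start: joints at [0.944, 0.259, 1.535, -0, 1.348, -0.203], TCP at [0.226, 0.501, 0.219] pointing down, gripper open.
Joint ranges: [-3.14, 3.14], [-0.91, 2.08], [0.19, 2.58], [-1.22, 4.36], [0.22, 2.71], [-3.12, 3.12]. Speed limits (rad/s): [2.57, 2.57, 3.14, 3.14, 3.14, 3.14].

### API

Orientations are given as a rotation vector (axis times angle).
In Python, from plant import sensors, snapshot, camera_params, job, find_in, arm gives the robot as it stands.
- The arm moves only by the shell command python3 -m jog 'ROWS'. ROWS is JSON, a list of rows, each a list of 3 entries, a list of its own where there are three numbers: the shift along the tool's x, y, z in m, then the turn, a rotation vector about the tool's x, y, z in degrees, then the closure, from 0 (fully open) to 1 (shut). In form: [[[dx, dy, dz], [ax, ay, az], jaw], ...]. A call has 1 to 5 rows; each row shifts and turns the pose as measured when the row begins, along the tool's axes as they then stand; what a row does not reach is not made up. A row lasts 1/12 s, in which the tool goes at most 41.7 mm and 7.16 degrees, less where a joint would pass 70% of its speed; a pose out of reach is approached as far as the arm can. A call with a gripper value outside its range is refused whole. The fingers move at their own pace and stop on an object; the grip force is fixed at half the most. Time passes only in rows, so rows that do not move let the fingers close. It gives the time, the measured TCP pose, the force and the opening at its end, in the units of the state.
- sensors.state(): the state, without advancing time (a new reading comes with each control period).
- snapshot(name): name is "scene" or "top" or "wrist"; returns (picture, depth): 420x560x3 uint8, blue, green, red; 420x560 float32, m along the optical axis (not along the pixel's ray), 0 where there is no reading.
- camera_params(name): a dict with "fx", "fy", "cx", "cy" (pixels), "eye" and "rotation" of the camera in the world. Camera axes: x right, y up, looking along -z (the intrinsics and any distortion apply to the point x, -y, -z); pixel columns grow to the right and rows downward; lengths in m; the calibration is good to about 2 mm. A picture is of the moment at which its call begins: read the wrist's pose just before it. camera_params takes no time and is no camera call; for the wrist camera it gives the pose at the moment of the call.
- job.hand_in(): hands the job in, once; it reports no verdict.
Trained networks look in the newest picture that a camera, given by its name, has taken for a name from the list of things; names that differ only in an ending like _2 or _b are one class to them, and where a whole thing is asked for, a point or a joint stands for the part that bears it (a point fixed in the world has none). Each returns a list of dicts, best first, with "conf" (0 to 1); they miss things now and then, are a little off and sometimes report something else, mostly with a low value. They report only what shows in the picture. A call takes as long as a camera call. They do not tell look-alikes from the thing itself.
- find_in(camera, query): "rect" ([left, top, width, height] in pixels, round what is visible of it).
The state is a dict: "time_s": time; "joint_positions": joint angles; "qd": joint speeds; "joint_torque": joint torques, N m; "tool_pos": TCP position; "tcp_rot": TCP orientation; "wrist_force": force on the tool from outside, world axes, zero at the start; "moment": the same for the moment, N m; "opening": finger opening in m.
Only numpy, scipy, OpenCV 4.12 (cv2) and the standard library are available. Lean on these libraries where they do the work, as an engineer would, in place of code of your own. Each camera call takes 0.05 s, during which the arm holds its last target. There are 200 camera calls.

### The job

Draw the vise's sliding jaw all the way back by its red handle, with the finished module left sitting in the vise. Then take the module by its heat sink, ease it out from under the fixed jaw's lip without wrenching it, and set it down gently in the free half of the blue tray: flat, heat sink up, and square beside the module already there. Leave the jaw open and everything else where it lies.

Things in the scene. Friction and masses are not known exactly. Their poses are not given: they have to be found in the camera images.
- vise: Green tilting board vise, fixed. Origin: centre of the underside of its 205 x 140 mm base, z up. Its bed rises along the vise's +x at 30 degrees (low end towards the robot). In the vise frame up-slope is u = (0.866, 0, 0.5), the bed's normal w = (-0.5, 0, 0.866). Fixed jaw at the low end, sliding jaw at the high end; both stand 14 mm over the bed, only the red handle stands higher (58 mm).
- vise_seat (a point): Point on the bed's top plane under the middle of the seated module (which may sit up to 8 mm off it along the vise's y). Each jaw has a lip reaching 6 mm over the module's plate edge, with 1.5 mm of play above the plate. Once the sliding jaw is back, the module must move at least 7 mm along u, out from under the fixed jaw's lip, before it can be lifted along w.
- jaw (a joint): Sliding jaw: travel in m along u, 0 = closed on the module, 0.040 = at its end stop. The clamp is already slackened: the jaw only drags (about 8 N to push up the slope) and stays where it is left. 7 mm of travel frees the module's plate from its lip.
- jaw_handle (a point): Middle of the red bow handle on the sliding jaw: a round bar 12 mm thick along the vise's y, 60 mm clear between its posts, its axis 52 mm over the bed, 38 mm over the jaw's top. It moves with the jaw; with the jaw closed it is 83 mm up-slope of the module's middle and 52 mm clear of the heat sink.
- module: Finished motor-driver module, about 0.42 kg: aluminium plate 80 (x) x 120 (y) x 5 mm, dark finned heat sink 50 (x) x 90 (y) mm on it, top 45 mm over the underside; terminals up to 21 mm high at both y ends. Origin: centre of the plate's underside, z up through the fins. At the start it lies on the bed, z along w, x along u. Grip it across the heat sink's 50 mm (x).
- tray: Blue shallow tray, fixed, outside 245 (x) x 165 (y) x 18 mm, walls 4 mm, inner floor 4 mm over its underside. Origin: centre of its underside; z up. The module already finished lies in its -x half; the +x half is free.
- tray_free (a point): Centre of the free half of the tray, on its inner floor.
- done_module: An identical finished module lying in the tray, same origin and axes as the module; its long side (y) runs along the tray's y.
- multimeter: Yellow hand multimeter lying on the bench, 150 x 75 x 38 mm, origin at the centre of its underside. A bystander.
- cutters: Blue-handled side cutters lying on the bench, about 115 mm long and 16 mm high, origin near the pivot. A bystander.
- screwdriver: Red-handled screwdriver lying on the bench, about 170 mm long. A bystander.
- solder_reel: Grey reel standing on the bench, 60 mm across and 50 mm high, origin at the centre of its underside. A bystander.
Things that resemble listed ones, but are neither listed nor needed, are in the scene too. What is shaped like the module but pink or turquoise is not meant.

How it is judged:
By the outcome, as a careful person would: the job done as asked, in the order asked, and still so for the second after the job is handed in, with the robot touching nothing.
It also fails if it takes over 58 s, if anything falls off the work surface, if the arm or the gripper's body presses on something with over 40 N, if the wrist force passes 120 N, or if a joint passes its speed limit or range.

## Working session

There is one attempt and no reset: what is moved stays moved. The work goes in short steps, Python scripts to look and compute and a shell command to move; the robot and the scene stay as the last step left them, time stands still between calls to the robot, and variables do not carry over. Pictures are saved under pics/ and viewed, about 8 in all and at most 12, crops included, and the job is handed in when it is done.

```bash
ls; mkdir -p pics; python3 - <<'E'
from plant import *
import cv2,numpy as np
print(sensors.state())
for n in ("scene","top"):
    p,d=snapshot(n); cv2.imwrite(f"pics/{n}0.png",p); np.save(f"pics/{n}0.npy",d)
    print(n,camera_params(n))
    for q in ("vise","jaw_handle","module","tray"):
        print(q,[(r["rect"],round(r["conf"],2)) for r in find_in(n,q)][:4])
E
```

```text
pics
{'time_s': 0.0, 'joint_positions': array([ 9.44210164e-01,  2.59321681e-01,  1.53609162e+00, -1.88145208e-05,
        1.34802685e+00, -2.02804918e-01]), 'qd': array([ 0.0008095 ,  0.0006884 , -0.0011835 , -0.00020256,  0.00067244,
       -0.00048073]), 'joint_torque': array([ 1.48142403e-04, -4.37308288e+01, -2.84007257e+01,  7.20800855e-02,
        4.11301141e-02, -1.10742458e-04]), 'tool_pos': array([0.22581467, 0.50088579, 0.21782578]), 'tcp_rot': array([ 2.63836621,  1.70420322, -0.00269389]), 'wrist_force': array([ 0.57716863,  0.64871208, -0.50953946]), 'moment': array([-0.02653125, -0.04893316,  0.02593332]), 'opening': 0.09302151714485955}
scene {'fx': 544.2575983249505, 'fy': 544.2575983249505, 'cx': 282.2521821888234, 'cy': 206.58647654287938, 'eye': array([ 1.10285144, -0.6842186 ,  1.04414298]), 'rotation': array([0.76700225, 0.26296083, 0.67171353])}
vise [([290.7, 169.3, 92.5, 79.5], 0.91)]
jaw_handle [([322.0, 169.8, 44.6, 32.6], 0.85), ([294.2, 167.7, 88.9, 81.9], 0.47)]
module [([351.1, 149.1, 30.6, 34.3], 0.93), ([300.9, 168.7, 46.9, 35.0], 0.71), ([236.4, 123.5, 44.2, 34.4], 0.61), ([177.2, 269.5, 53.6, 49.2], 0.6)]
tray [([157.2, 259.4, 128.7, 99.1], 0.95)]
top {'fx': 453.7550164307373, 'fy': 453.7550164307373, 'cx': 273.3219431190652, 'cy': 208.75171423936624, 'eye': array([0.35131303, 0.06205496, 1.31855871]), 'rotation': array([ 0.09169563, -0.09089556, -1.54833719])}
vise [([197.2, 141.2, 57.4, 86.7], 0.82)]
jaw_handle [([205.2, 163.6, 36.4, 28.7], 0.65), ([334.5, 155.3, 64.9, 87.3], 0.44)]
module [([128.5, 183.9, 50.0, 37.0], 0.74), ([169.4, 287.8, 48.6, 49.9], 0.7), ([196.7, 183.2, 49.8, 31.2], 0.59)]
tray [([193.8, 140.2, 62.1, 89.2], 0.6)]
```

View pics/scene0.png

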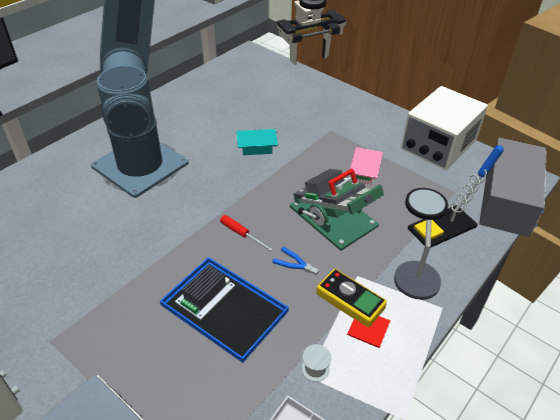

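View pics/top0.png

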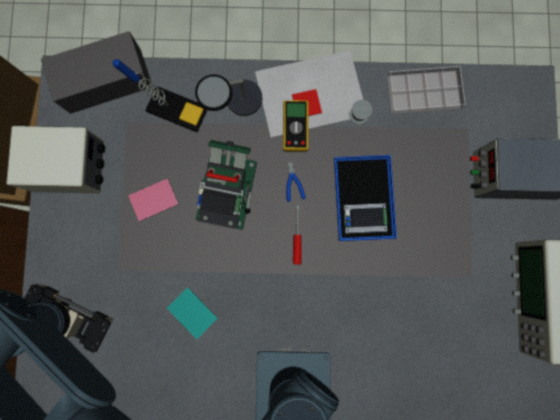

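The pictures show the vise at about (225,185) in the top view, its red handle at (224,178), and the module below that at (220,200). The blue tray is at (365,197), with the done module in its lower half (365,218) and the upper half free.

```bash
cat > h.py <<'E'
from plant import *
import cv2,numpy as np
from scipy.spatial.transform import Rotation as R
def cloud(d,c):
    v,u=np.mgrid[:d.shape[0],:d.shape[1]]
    P=np.stack([(u-c["cx"])/c["fx"]*d,-(v-c["cy"])/c["fy"]*d,-d],-1)
    return P@R.from_rotvec(c["rotation"]).as_matrix().T+c["eye"]
def mask(p,name):
    h=cv2.cvtColor(p,cv2.COLOR_BGR2HSV); H,S,V=[h[...,i].astype(int) for i in range(3)]
    return {"red":((H<6)|(H>174))&(S>150)&(V>90),"blue":(abs(H-110)<10)&(S>150)&(V>60),
            "green":(abs(H-75)<20)&(S>80)&(V>30)}[name]
def rect(X):
    (cx,cy),(w,h),a=cv2.minAreaRect(X[:,:2].astype(np.float32)); return np.round([cx,cy,w,h,a],4)
E
python3 - <<'E'
from h import *
for n in ("top","scene"):
    p=cv2.imread(f"pics/{n}0.png"); d=np.load(f"pics/{n}0.npy"); W=cloud(d,camera_params(n)); 
    for col,lo,hi in (("red",(.35,.05,.07),(.7,.4,.3)),("blue",(.3,-.35,.005),(.75,-.05,.04)),("green",(.3,.05,.0),(.8,.4,.03))):
        m=mask(p,col)&(d>0)&np.all((W>lo)&(W<hi),-1); X=W[m]
        if col=="red":
            c=X.mean(0);U,s,V=np.linalg.svd(X-c);print(n,col,len(X),X.min(0),X.max(0),"mean",c,"dir",V[0],"med top",np.percentile(X[:,2],[50,90]))
        else: print(n,col,len(X),rect(X),"z",np.percentile(X[:,2],[5,50,95]))
E
```

```text
top red 136 [0.55761661 0.15981008 0.1384729 ] [0.5889436  0.24117954 0.16326584] mean [0.56803875 0.2004965  0.15720779] dir [-0.18160609 -0.98336725  0.00284202] med top [0.15764539 0.16118194]
top blue 766 [ 0.5433 -0.1997  0.244   0.1642  3.4735] z [0.00549811 0.01393043 0.02316136]
top green 351 [ 0.5566  0.2021  0.1367  0.2013 78.9543] z [0.00925637 0.01329874 0.01739047]
scene red 218 [0.5288697  0.15186451 0.08842176] [0.59501472 0.25545214 0.16085404] mean [0.57247604 0.19472122 0.1464858 ] dir [-0.15092279 -0.98778814  0.03868983] med top [0.15097583 0.15727612]
scene blue 1293 [ 0.5452 -0.2025  0.2477  0.1675  3.8064] z [0.00558352 0.01392068 0.01976313]
scene green 1488 [ 0.565   0.2407  0.228   0.2071 79.9594] z [0.00672023 0.01116094 0.01619026]
```

```bash
cat >> h.py <<'E'
YAW=np.deg2rad(-10.7)
def axes(yaw=None,tilt=30):  # u, vy, w columns
    yaw=YAW if yaw is None else yaw
    return (R.from_euler("z",yaw)*R.from_euler("y",-tilt,degrees=True)).as_matrix()
def toolR(yaw=None,tilt=30):  # tool x=u, z=-w
    A=axes(yaw,tilt); return np.c_[A[:,0],-A[:,1],-A[:,2]]
def plan(pos,Rt,n=None,vmax=.038,amax=7):
    from scipy.linalg import logm,expm
    s=sensors.state(); T0=np.eye(4);T0[:3,:3]=R.from_rotvec(s["tcp_rot"]).as_matrix();T0[:3,3]=s["tool_pos"]
    T1=np.eye(4);T1[:3,:3]=Rt;T1[:3,3]=pos
    D=np.linalg.inv(T0)@T1; rv=np.degrees(R.from_matrix(D[:3,:3]).as_rotvec())
    n=n or max(1,int(np.ceil(max(np.linalg.norm(D[:3,3])/vmax,np.linalg.norm(rv)/amax))))
    E=np.real(expm(np.real(logm(D))/n)); zs=[];T=T0
    for i in range(n): T=T@E; zs.append(T[2,3])
    print("t",round(s["time_s"],2),"total",np.round(D[:3,3],4),np.round(rv,1),"F",np.round(s["wrist_force"],1),"open",round(s["opening"],4))
    print("rows",n,"each",np.round(E[:3,3],4),np.round(np.degrees(R.from_matrix(E[:3,:3]).as_rotvec()),2),"minz",round(min(zs),3))
E
python3 - <<'E'
from h import *
A=axes(); H=np.array([.566,.2005,.155]); plan(H+.14*A[:,2],toolR())
E
```

```text
t 0.5 total [-0.1509  0.3654 -0.0576] [-20.   25.4  74.6] F [-0.5 -0.4  0.7] open 0.0931
rows 12 each [ 0.0082  0.0351 -0.0008] [-1.66  2.12  6.21] minz 0.219
```

```bash

python3 -m jog '[[[0.008,0.035,-0.001],[-1.7,2.1,6.2],0.5],[[0.008,0.035,-0.001],[-1.7,2.1,6.2],0.5],[[0.008,0.035,-0.001],[-1.7,2.1,6.2],0.5],[[0.008,0.035,-0.001],[-1.7,2.1,6.2],0.5],[[0.008,0.035,-0.001],[-1.7,2.1,6.2],0.5]]'
python3 -m jog '[[[0.008,0.035,-0.001],[-1.7,2.1,6.2],0.5],[[0.008,0.035,-0.001],[-1.7,2.1,6.2],0.5],[[0.008,0.035,-0.001],[-1.7,2.1,6.2],0.5],[[0.008,0.035,-0.001],[-1.7,2.1,6.2],0.5],[[0.008,0.035,-0.001],[-1.7,2.1,6.2],0.5]]'
python3 -m jog '[[[0.008,0.035,-0.001],[-1.7,2.1,6.2],0.5],[[0.008,0.035,-0.001],[-1.7,2.1,6.2],0.5]]'
python3 - <<'E'
from h import *
A=axes(); H=np.array([.566,.2005,.155]); plan(H+.14*A[:,2],toolR())
E
```

```text
time_s: 0.92
tool_pos: [0.3885, 0.43, 0.2344]
tcp_rot: [2.963, 0.902, 0.369]
wrist_force: [-0.5, -0.6, -0.1]
opening: 0.0641
time_s: 1.33
tool_pos: [0.4869, 0.2755, 0.2681]
tcp_rot: [3.015, 0.004, 0.71]
wrist_force: [0.6, -0.4, 0.6]
opening: 0.0467
time_s: 1.5
tool_pos: [0.4971, 0.2018, 0.2808]
tcp_rot: [2.955, -0.358, 0.829]
wrist_force: [-0.1, -0.3, 0.3]
opening: 0.047
t 1.5 total [-0.0047 -0.0114  0.0026] [ 0.9 -1.3 -2.9] F [-0.1 -0.3  0.3] open 0.047
rows 1 each [-0.0047 -0.0114  0.0026] [ 0.85 -1.25 -2.86] minz 0.276
```

Settle, then take one close look with the wrist camera.

```bash

python3 -m jog '[[[-0.005,-0.011,0.0],[0.9,-1.3,-2.9],0.5],[[0,0,0],[0,0,0],0.5]]'
python3 - <<'E'
from h import *
c=camera_params("wrist"); p,d=snapshot("wrist"); print(c)
cv2.imwrite("pics/w1.png",p); np.save("pics/w1.npy",d); np.savez("pics/w1c.npz",**c)
for q in ("jaw_handle","module","vise"): print(q,[(r["rect"],round(r["conf"],2)) for r in find_in("wrist",q)][:3])
W=cloud(d,c); m=mask(p,"red")&(d>0)&(W[...,2]>.08); X=W[m]; 
# work in vise axes at the handle guess
A=axes(); Y=(X-[.566,.2005,.155])@A*1000
print(len(X),np.percentile(Y,[2,25,50,75,98],axis=0).round(1))
B=X[Y[:,2]>np.percentile(Y[:,2],90)-6]; V=np.linalg.svd(B-B.mean(0),full_matrices=False)[2]; print(V[0],np.degrees(np.arctan2(-V[0][0],V[0][1])))
E
```

```text
time_s: 1.67
tool_pos: [0.4946, 0.208, 0.279]
tcp_rot: [2.972, -0.293, 0.798]
wrist_force: [0.7, -0.1, -0.4]
opening: 0.0465
{'fx': 336.55259597059563, 'fy': 336.55259597059563, 'cx': 288.31632812400477, 'cy': 210.7066816452956, 'eye': array([0.42569476, 0.28863703, 0.42212808]), 'rotation': array([-0.28456772, -0.49791985, -0.25368119])}
jaw_handle [([244.3, 138.5, 63.7, 94.9], 0.62)]
module [([116.7, 1.0, 103.3, 67.1], 0.79), ([170.2, 124.0, 73.8, 111.6], 0.77), ([319.2, 225.1, 78.4, 60.7], 0.48)]
vise [([130.7, 123.7, 233.6, 126.6], 0.9), ([280.9, 335.0, 50.8, 23.8], 0.23)]
1032 [[ -5.5 -36.4  -3. ]
 [ -2.9 -16.4  -0.7]
 [ -0.1   4.2   0.4]
 [  2.6  24.1   1.1]
 [  5.2  41.1   2.5]]
[0.13812836 0.98409234 0.11172657] -7.989905688021342
```

View pics/w1.png

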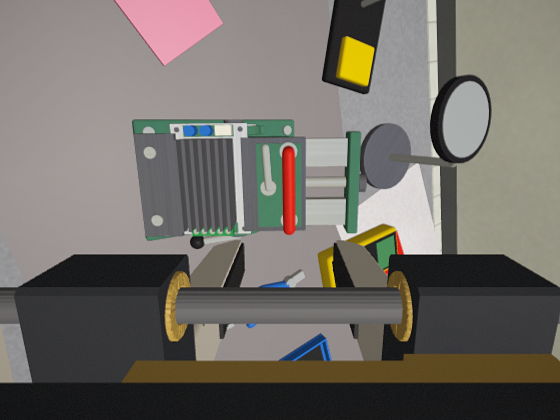

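The wrist view shows the red bar at column 289, rows 148-232, and the heat sink at columns 178-237, rows 137-228. The plate's white edge runs along column 240. The bar looks well aligned with the tool's y. Next I'll measure yaw, height and module offset.

```bash
python3 - <<'E'
from h import *
p=cv2.imread("pics/w1.png");d=np.load("pics/w1.npy");c=dict(np.load("pics/w1c.npz"));W=cloud(d,c)
A=axes();H=np.array([.566,.2005,.155]);Y=(W-H)@A*1000
m=mask(p,"red")&(d>0)&(W[...,2]>.08)
y=Y[m]; 
# intersect rays with plane w=0
ray=(W-c["eye"]); 
def onplane(m,w): 
    r=ray[m]@A; e=(c["eye"]-H)@A; t=(w/1000-e[2])/r[:,2]; return (e+t[:,None]*r)*1000
q=onplane(m,0); mid=q[(q[:,1]>-25)&(q[:,1]<30)]
f=np.polyfit(mid[:,1],mid[:,0],1); print("bar u=a*y+b",f,"yaw corr deg",-np.degrees(np.arctan(f[0])),"y range",q[:,1].min(),q[:,1].max(),"u",np.percentile(mid[:,0],[2,98]))
for lo in range(-40,40,10):
    k=(y[:,1]>lo)&(y[:,1]<lo+10); print(lo,k.sum(),np.percentile(y[k,2],[10,50,90]).round(1),end=";")
print()
sub=lambda r0,r1,c0,c1:Y[r0:r1,c0:c1].reshape(-1,3)
S=sub(142,222,180,235); print("fins w pct",np.percentile(S[:,2],[50,80,90,95,98]).round(1))
top=(abs(Y[...,2]-np.percentile(S[:,2],92))<3)&(abs(Y[...,0]+83)<40)&(abs(Y[...,1])<65)
T=Y[top];print("top fins",len(T),np.percentile(T,[1,5,50,95,99],axis=0).round(1),rect(T))
# white plate edge
hs=cv2.cvtColor(p,cv2.COLOR_BGR2HSV);wm=(hs[...,1]<50)&(hs[...,2]>170);wm[:, :165]=0;wm[:,248:]=0;wm[:120]=0;wm[240:]=0
print("white",np.percentile(Y[wm],[2,50,98],axis=0).round(1))
for r,cc in ((150,150),(220,157),(210,330),(155,330)): print((r,cc),Y[r,cc].round(1),p[r,cc])
E
```

```text
bar u=a*y+b [ 0.00548444 -0.04128236] yaw corr deg -0.3142321460166393 y range -79.59848821924484 42.97084892251206 u [-5.32088123  5.17624442]
-40 93 [-1.6  0.2  1.5];-30 120 [-1.7  0.5  1.7];-20 123 [-2.   0.3  1.5];-10 128 [-1.5  0.5  1.5];0 125 [-1.6  0.5  1.9];10 130 [-1.4  0.5  1.7];20 134 [-1.7  0.4  1.8];30 143 [-1.9  0.4  1.9];
fins w pct [-15.6 -11.7 -11.2 -10.8 -10.4]
top fins 2562 [[-107.8  -38.2  -14. ]
 [-106.7  -34.2  -13.4]
 [ -83.2    8.   -11.8]
 [ -59.1   46.6  -10.5]
 [ -58.1   50.1  -10. ]] [-83.1754   5.5563  89.9383  50.7163  89.9532]
white [[-119.4  -71.   -83.8]
 [ -56.8   36.3  -51.5]
 [ -45.2   64.9  -38.2]]
(150, 150) [-141.    38.8  -39.9] [174 184 181]
(220, 157) [-142.   -35.7  -41.3] [175 185 182]
(210, 330) [ 46.1 -29.7 -55.8] [184 189 187]
(155, 330) [ 44.8  30.9 -56.1] [182 184 183]
```

```bash
sed -i 's/YAW=.*/YAW=np.deg2rad(-10.9)\nH0=np.array([.566,.2005,.155])+axes(np.deg2rad(-10.7))@[0,.002,-.0045]  # bar axis, jaw closed/' h.py
python3 - <<'E'
import re
s=open("h.py").read(); i=s.index("H0="); l=s[i:s.index("\n",i)+1]
open("h.py","w").write(s.replace(l,"")+l)
E
python3 - <<'E'
from h import *
A=axes(); print(H0); plan(H0+A@[0,0,.03],toolR()); plan(H0+A@[0,0,-.017],toolR())
E
```

```text
[0.56858221 0.20204748 0.15110289]
t 1.87 total [ 0.0003 -0.0076  0.1173] [ 0.2 -0.1 -0.3] F [-0.7 -0.1  0.1] open 0.0467
rows 4 each [ 0.0001 -0.0019  0.0293] [ 0.04 -0.01 -0.07] minz 0.177
t 1.87 total [ 0.0003 -0.0078  0.1643] [ 0.2 -0.1 -0.3] F [-0.7 -0.1  0.1] open 0.0467
rows 5 each [ 0.0001 -0.0015  0.0329] [ 0.03 -0.01 -0.06] minz 0.136
```

```bash

python3 -m jog '[[[0,-0.002,0.029],[0,0,-0.1],0.5],[[0,-0.002,0.029],[0,0,-0.1],0.5],[[0,-0.002,0.029],[0,0,-0.1],0.5],[[0,-0.002,0.029],[0,0,0],0.5],[[0,0,0],[0,0,0],0.5]]'
python3 - <<'E'
from h import *
A=axes(); plan(H0+A@[0,0,-.017],toolR())
E
```

```text
time_s: 2.28
tool_pos: [0.5573, 0.2109, 0.1784]
tcp_rot: [2.975, -0.277, 0.811]
wrist_force: [-0.7, -0.0, -0.0]
opening: 0.0464
t 2.28 total [-0.003   0.0068  0.047 ] [-0.3 -0.5  0.2] F [-0.7 -0.  -0. ] open 0.0464
rows 2 each [-0.0015  0.0034  0.0235] [-0.15 -0.24  0.09] minz 0.136
```

```bash

python3 -m jog '[[[-0.003,0.007,0],[-0.3,-0.5,0.2],0.5],[[0,0,0],[0,0,0],0.5]]'
python3 - <<'E'
from h import *
A=axes(); plan(H0+A@[0,0,-.017],toolR())
E
python3 -m jog '[[[0,0,0.01],[0,0,0],0.5],[[0,0,0.01],[0,0,0],0.5],[[0,0,0],[0,0,0],0.5]]'
python3 - <<'E'
from h import *
A=axes(); plan(H0+A@[0,0,-.017],toolR())
E
```

```text
time_s: 2.45
tool_pos: [0.5524, 0.2049, 0.175]
tcp_rot: [2.975, -0.282, 0.789]
wrist_force: [-0.2, 0.0, -0.4]
opening: 0.0466
t 2.45 total [ 0.0025 -0.0004  0.0459] [0.1 0.3 0.1] F [-0.2  0.  -0.4] open 0.0466
rows 2 each [ 0.0012 -0.0002  0.023 ] [0.05 0.14 0.05] minz 0.136
time_s: 2.7
tool_pos: [0.5635, 0.2042, 0.1606]
tcp_rot: [2.975, -0.281, 0.799]
wrist_force: [-0.8, 0.6, -0.5]
opening: 0.0463
t 2.7 total [-0.0001  0.0012  0.028 ] [-0.1 -0.1  0.1] F [-0.8  0.6 -0.5] open 0.0463
rows 1 each [-0.0001  0.0012  0.028 ] [-0.1  -0.05  0.08] minz 0.136
```

```bash

python3 -m jog '[[[0,0.001,0.01],[0,0,0],0.5],[[0,0,0.01],[0,0,0],0.5],[[0,0,0.007],[0,0,0],0.5],[[0,0,0],[0,0,0],0.5]]'
python3 - <<'E'
from h import *
A=axes(); plan(H0+A@[0,0,-.017],toolR())
E
python3 -m jog '[[[0,0,0],[0,0,0],0.8],[[0,0,0],[0,0,0],0.8],[[0,0,0],[0,0,0],1],[[0,0,0],[0,0,0],1],[[0,0,0],[0,0,0],1]]'
```

```text
time_s: 3.03
tool_pos: [0.5786, 0.2008, 0.137]
tcp_rot: [2.976, -0.281, 0.805]
wrist_force: [0.0, 0.1, -0.1]
opening: 0.0464
t 3.03 total [-0.0017  0.0007 -0.0002] [-0.2 -0.2  0.1] F [ 0.   0.1 -0.1] open 0.0464
rows 1 each [-0.0017  0.0007 -0.0002] [-0.2  -0.25  0.06] minz 0.136
time_s: 3.45
tool_pos: [0.5787, 0.2005, 0.1364]
tcp_rot: [2.975, -0.282, 0.803]
wrist_force: [-0.0, -0.1, 0.2]
opening: 0.0177
```

```bash

python3 -m jog '[[[0,0,0],[0,0,0],1],[[0,0,0],[0,0,0],1],[[0,0,0],[0,0,0],1]]'
python3 -m jog '[[[0.003,0,0],[0,0,0],1],[[0.004,0,0],[0,0,0],1],[[0.004,0,0],[0,0,0],1]]'
```

```text
time_s: 3.7
tool_pos: [0.578, 0.2007, 0.1361]
tcp_rot: [2.976, -0.282, 0.802]
wrist_force: [0.7, -0.6, -1.8]
opening: 0.011
time_s: 3.95
tool_pos: [0.5813, 0.2, 0.138]
tcp_rot: [2.98, -0.282, 0.785]
wrist_force: [-9.1, 4.3, 0.2]
opening: 0.011
```

```bash

python3 -m jog '[[[0.006,0,0],[0,0,0],1],[[0.006,0,0],[0,0,0],1],[[0.006,0,0],[0,0,0],1],[[0.006,0,0],[0,0,0],1]]'
python3 - <<'E'
from h import *
A=axes(); plan(H0+A@[.040,0,-.017],toolR())
E
```

```text
time_s: 4.28
tool_pos: [0.5915, 0.198, 0.144]
tcp_rot: [2.986, -0.282, 0.756]
wrist_force: [-9.2, 4.0, 1.3]
opening: 0.0111
t 4.28 total [ 0.0234  0.0004 -0.0015] [0.1 1.6 0.1] F [-9.2  4.   1.3] open 0.0111
rows 1 each [ 0.0234  0.0004 -0.0015] [0.07 1.57 0.14] minz 0.156
```

```bash

python3 -m jog '[[[0.007,0,0],[0,0.5,0],1],[[0.007,0,0],[0,0.5,0],1],[[0.007,0,0],[0,0.5,0],1],[[0.007,0,0],[0,0.5,0],1]]'
python3 - <<'E'
from h import *
A=axes(); plan(H0+A@[.040,0,-.017],toolR())
E
```

```text
time_s: 4.62
tool_pos: [0.606, 0.1953, 0.1525]
tcp_rot: [2.975, -0.281, 0.781]
wrist_force: [-9.3, 3.8, 2.2]
opening: 0.0111
t 4.62 total [ 0.0064  0.0005 -0.0009] [0.2 0.6 0.2] F [-9.3  3.8  2.2] open 0.0111
rows 1 each [ 0.0064  0.0005 -0.0009] [0.23 0.57 0.17] minz 0.156
```

```bash

python3 -m jog '[[[0.006,0,0],[0,0.5,0],1],[[0.005,0,0],[0,0.4,0],1]]'
python3 -m jog '[[[0.004,0,0],[0,0.3,0],1],[[0.004,0,0],[0,0.3,0],1]]'
python3 -m jog '[[[0.004,0,0],[0,0,0],1],[[0.004,0,0],[0,0,0],1]]'
python3 - <<'E'
from h import *
A=axes(); plan(H0+A@[.040,0,-.017],toolR())
E
```

```text
time_s: 4.78
tool_pos: [0.6107, 0.1944, 0.1553]
tcp_rot: [2.97, -0.281, 0.791]
wrist_force: [-8.7, 4.4, 1.0]
opening: 0.0109
time_s: 4.95
tool_pos: [0.6118, 0.1941, 0.1558]
tcp_rot: [2.969, -0.281, 0.79]
wrist_force: [-14.8, 6.7, 3.3]
opening: 0.0111
time_s: 5.12
tool_pos: [0.6115, 0.1942, 0.1558]
tcp_rot: [2.973, -0.281, 0.77]
wrist_force: [-11.7, 5.5, 1.6]
opening: 0.0111
t 5.12 total [-0.0002  0.0004 -0.0008] [0.5 0.9 0.2] F [-11.7   5.5   1.6] open 0.0111
rows 1 each [-0.0002  0.0004 -0.0008] [0.53 0.89 0.23] minz 0.156
```

```bash

python3 -m jog '[[[0.007,0,0],[0,0.5,0],1],[[0.007,0,0],[0,0.5,0],1],[[0.007,0,0],[0,0.5,0],1]]'
python3 -m jog '[[[0,0,0],[0,0,0],0.5],[[0,0,0],[0,0,0],0.5],[[0,0,0],[0,0,0],0.5],[[0,0,0],[0,0,0],0.5]]'
python3 - <<'E'
from h import *
A=axes(); plan(H0+A@[.040,0,-.017],toolR())
E
```

```text
time_s: 5.37
tool_pos: [0.6115, 0.194, 0.1556]
tcp_rot: [2.971, -0.283, 0.758]
wrist_force: [-20.2, 7.0, 4.8]
opening: 0.0108
time_s: 5.7
tool_pos: [0.6103, 0.1953, 0.1558]
tcp_rot: [2.972, -0.28, 0.757]
wrist_force: [-0.4, -0.5, -0.2]
opening: 0.0333
t 5.7 total [ 0.0011  0.0013 -0.    ] [0.8 1.3 0.3] F [-0.4 -0.5 -0.2] open 0.0333
rows 1 each [ 0.0011  0.0013 -0.    ] [0.78 1.33 0.35] minz 0.156
```

```bash

python3 -m jog '[[[0,0,-0.015],[0,0,0],0.5],[[0,0,-0.02],[0,0,0],0.5],[[0,0,-0.03],[0,0,0],0.5],[[0,0,-0.03],[0,0,0],0.2],[[0,0,0],[0,0,0],0]]'
python3 - <<'E'
from h import *
A=axes(); plan(H0+A@[-.083,.0035,.09],toolR())
E
```

```text
time_s: 6.12
tool_pos: [0.5667, 0.2034, 0.2414]
tcp_rot: [2.971, -0.285, 0.756]
wrist_force: [0.1, 0.3, 0.4]
opening: 0.0558
t 6.12 total [-0.1266 -0.0029 -0.0077] [0.9 1.4 0.2] F [0.1 0.3 0.4] open 0.0558
rows 4 each [-0.0316 -0.0007 -0.0022] [0.23 0.34 0.05] minz 0.188
```

```bash

python3 -m jog '[[[-0.032,-0.001,-0.002],[0.2,0.3,0],0],[[-0.032,-0.001,-0.002],[0.2,0.3,0],0],[[-0.032,-0.001,-0.002],[0.2,0.3,0],0],[[-0.025,0,-0.002],[0.2,0.3,0],0],[[0,0,0],[0,0,0],0]]'
python3 - <<'E'
from h import *
A=axes(); plan(H0+A@[-.083,.0035,.09],toolR())
c=camera_params("wrist"); p,d=snapshot("wrist")
cv2.imwrite("pics/w2.png",p); np.save("pics/w2.npy",d); np.savez("pics/w2c.npz",**c)
W=cloud(d,c); Y=(W-H0)@A*1000
m=mask(p,"red")&(d>0)&(W[...,2]>.1); print("bar",m.sum(),np.percentile(Y[m],[2,50,98],axis=0).round(1))
top=(abs(Y[...,2]+7)<3)&(abs(Y[...,0]+83)<40)&(abs(Y[...,1])<65); T=Y[top]
print("fins",len(T),np.percentile(T,[1,5,50,95,99],axis=0).round(1),rect(T))
E
```

```text
time_s: 6.53
tool_pos: [0.4623, 0.2266, 0.1921]
tcp_rot: [2.972, -0.288, 0.814]
wrist_force: [-1.2, -0.2, -0.6]
opening: 0.0887
t 6.53 total [-0.0091  0.0006 -0.0001] [-0.2 -0.6 -0.2] F [-1.2 -0.2 -0.6] open 0.0887
rows 1 each [-0.0091  0.0006 -0.0001] [-0.17 -0.6  -0.22] minz 0.188
bar 1842 [[ 33.4 -33.9 -27. ]
 [ 37.1   6.8   4.3]
 [ 44.5  40.6   6.8]]
fins 3158 [[-107.8  -40.5   -9.7]
 [-107.   -36.4   -8.5]
 [ -83.4    5.7   -7.2]
 [ -59.1   44.8   -6.1]
 [ -58.1   47.9   -5.6]] [-83.1941   3.479   50.0613  90.4581   0.4989]
```

View pics/w2.png

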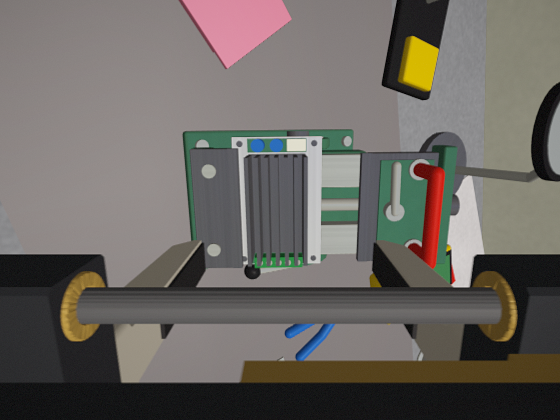

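The view shows the sliding jaw back (bar at column 433, about 40 mm travel). The module is still seated, with its plate under the fixed jaw's lip at column 243. Now I'll descend onto the heat sink.

```bash

python3 -m jog '[[[-0.009,0.001,0.01],[-0.2,-0.6,-0.2],0],[[0,0,0.022],[0,0,0],0],[[0,0,0.022],[0,0,0],0],[[0,0,0.005],[0,0,0],0],[[0,0,0],[0,0,0],0]]'
python3 - <<'E'
from h import *
A=axes(); plan(H0+A@[-.0832,.0035,-.034],toolR())
E
```

```text
time_s: 7.0
tool_pos: [0.495, 0.2231, 0.1389]
tcp_rot: [2.975, -0.286, 0.812]
wrist_force: [-0.0, -0.1, -0.1]
opening: 0.0927
t 7.0 total [-0.0116  0.0036  0.0614] [-0.3 -0.5 -0.2] F [-0.  -0.1 -0.1] open 0.0927
rows 2 each [-0.0057  0.0018  0.0307] [-0.15 -0.25 -0.09] minz 0.08
```

```bash

python3 -m jog '[[[-0.011,0.003,0],[-0.3,-0.5,-0.2],0],[[0,0,0],[0,0,0],0],[[0,0,0.01],[0,0,0],0],[[0,0,0.01],[0,0,0],0],[[0,0,0],[0,0,0],0]]'
python3 - <<'E'
from h import *
A=axes(); plan(H0+A@[-.0832,.0035,-.034],toolR())
E
```

```text
time_s: 7.42
tool_pos: [0.4972, 0.2199, 0.1165]
tcp_rot: [2.974, -0.286, 0.801]
wrist_force: [0.3, -0.2, -0.5]
opening: 0.0933
t 7.42 total [-0.0024  0.0005  0.0407] [-0.  -0.1 -0.1] F [ 0.3 -0.2 -0.5] open 0.0933
rows 2 each [-0.0012  0.0003  0.0204] [-0.01 -0.06 -0.05] minz 0.08
```

```bash

python3 -m jog '[[[-0.003,0,0.008],[0,0,0],0],[[-0.001,0,0.012],[0,0,0],0],[[-0.001,0,0.012],[0,0,0],0],[[0,0,0.004],[0,0,0],0],[[0,0,0],[0,0,0],0]]'
python3 - <<'E'
from h import *
A=axes(); plan(H0+A@[-.0832,.0035,-.034],toolR())
E
```

```text
time_s: 7.83
tool_pos: [0.5126, 0.2181, 0.0825]
tcp_rot: [2.975, -0.285, 0.805]
wrist_force: [0.3, -0.0, -0.2]
opening: 0.0931
t 7.83 total [0.0014 0.0017 0.0036] [-0.1 -0.3 -0.1] F [ 0.3 -0.  -0.2] open 0.0931
rows 1 each [0.0014 0.0017 0.0036] [-0.15 -0.26 -0.08] minz 0.08
```

```bash

python3 -m jog '[[[0.001,0.002,0.003],[-0.1,-0.3,-0.1],0.2],[[0,0,0],[0,0,0],0.3],[[0,0,0],[0,0,0],0.4],[[0,0,0],[0,0,0],0.4]]'
python3 - <<'E'
from h import *
A=axes(); plan(H0+A@[-.0832,.0035,-.034],toolR())
E
```

```text
time_s: 8.17
tool_pos: [0.515, 0.2157, 0.0815]
tcp_rot: [2.976, -0.283, 0.797]
wrist_force: [-0.3, 0.1, -0.2]
opening: 0.0711
t 8.17 total [-0.0006 -0.0002  0.0013] [-0.1  0.   0. ] F [-0.3  0.1 -0.2] open 0.0711
rows 1 each [-0.0006 -0.0002  0.0013] [-0.07  0.    0.03] minz 0.08
```

```bash

python3 -m jog '[[[-0.0005,0,0],[0,0,0],0.5],[[0,0,0],[0,0,0],0.7],[[0,0,0],[0,0,0],0.8],[[0,0,0],[0,0,0],0.9],[[0,0,0],[0,0,0],1]]'
python3 -m jog '[[[0,0,0],[0,0,0],1],[[0,0,0],[0,0,0],1],[[0,0,0],[0,0,0],1]]'
python3 - <<'E'
from h import *
A=axes(); plan(H0+A@[-.0832,.0035,-.034],toolR()); print(sensors.state()["moment"].round(2))
E
```

```text
time_s: 8.58
tool_pos: [0.5142, 0.2161, 0.0822]
tcp_rot: [2.976, -0.283, 0.799]
wrist_force: [0.6, 0.3, -1.3]
opening: 0.0499
time_s: 8.83
tool_pos: [0.5141, 0.2161, 0.0821]
tcp_rot: [2.976, -0.282, 0.799]
wrist_force: [-0.2, -0.6, -1.7]
opening: 0.0494
t 8.83 total [-0.0001 -0.      0.0023] [-0.1 -0.   0. ] F [-0.2 -0.6 -1.7] open 0.0494
rows 1 each [-0.0001 -0.      0.0023] [-0.11 -0.05  0.04] minz 0.08
[-0.02  0.28  0.  ]
```

```bash

python3 -m jog '[[[0.003,0,0],[0,0.2,0],1],[[0.003,0,0],[0,0.2,0],1],[[0.003,0,0],[0,0.2,0],1]]'
python3 - <<'E'
from h import *
A=axes(); plan(H0+A@[-.0832+.016,.0035,-.0317],toolR()); print(sensors.state()["moment"].round(2))
E
```

```text
time_s: 9.08
tool_pos: [0.5163, 0.2145, 0.0835]
tcp_rot: [2.973, -0.283, 0.802]
wrist_force: [-8.2, 4.5, 2.3]
opening: 0.0498
t 9.08 total [ 0.0131 -0.0011  0.0001] [ 0.  -0.2  0. ] F [-8.2  4.5  2.3] open 0.0498
rows 1 each [ 0.0131 -0.0011  0.0001] [ 0.01 -0.19  0.01] minz 0.09
[0.84 1.94 0.26]
```

```bash

python3 -m jog '[[[0.003,-0.0003,-0.0004],[0,-0.1,0],1],[[0.003,-0.0003,-0.0002],[0,0,0],1],[[0.003,0,0],[0,0,0],1]]'
python3 - <<'E'
from h import *
A=axes(); plan(H0+A@[-.0832+.016,.0035,-.0317],toolR()); s=sensors.state();print((s["wrist_force"]@A).round(1),(s["moment"]@A).round(2))
E
```

```text
time_s: 9.33
tool_pos: [0.52, 0.2133, 0.086]
tcp_rot: [2.974, -0.282, 0.788]
wrist_force: [-10.3, 3.0, 3.4]
opening: 0.0495
t 9.33 total [ 0.0085 -0.0016  0.0002] [0.2 0.3 0.1] F [-10.3   3.    3.4] open 0.0495
rows 1 each [ 0.0085 -0.0016  0.0002] [0.16 0.29 0.12] minz 0.09
[-7.5  1.   8.3] [0.33 1.46 0.06]
```

```bash

python3 -m jog '[[[0.003,0,-0.0008],[0,0.1,0],1],[[0.003,0,-0.0004],[0,0.1,0],1]]'
python3 - <<'E'
from h import *
A=axes(); plan(H0+A@[-.0832+.016,.0035,-.0317],toolR()); s=sensors.state();print((s["wrist_force"]@A).round(1),(s["moment"]@A).round(2))
E
```

```text
time_s: 9.5
tool_pos: [0.5242, 0.212, 0.0894]
tcp_rot: [2.972, -0.282, 0.791]
wrist_force: [1.1, -0.5, -3.9]
opening: 0.05
t 9.5 total [ 0.003  -0.0021  0.001 ] [0.2 0.2 0.1] F [ 1.1 -0.5 -3.9] open 0.05
rows 1 each [ 0.003  -0.0021  0.001 ] [0.23 0.18 0.13] minz 0.09
[-0.9 -0.3 -4. ] [-0.03  0.69 -0.02]
```

```bash

python3 -m jog '[[[0.003,-0.001,0],[0.1,0.1,0.1],1],[[0.002,-0.001,0],[0,0,0],1],[[0,0,0],[0,0,0],1],[[0,0,-0.003],[0,0,0],1],[[0,0,-0.004],[0,0,0],1]]'
python3 -m jog '[[[0,0,-0.01],[0,0,0],1],[[0,0,-0.02],[0,0,0],1],[[0,0,-0.02],[0,0,0],1],[[0,0,-0.02],[0,0,0],1],[[0,0,0],[0,0,0],1]]'
python3 - <<'E'
from h import *
A=axes(); plan(H0+A@[-.0832+.016,.0035,-.0317],toolR()); s=sensors.state();print((s["wrist_force"]@A).round(1),(s["moment"]@A).round(2))
E
```

```text
time_s: 9.92
tool_pos: [0.5272, 0.2129, 0.0981]
tcp_rot: [2.972, -0.287, 0.794]
wrist_force: [-0.1, -1.2, -4.0]
opening: 0.0498
time_s: 10.33
tool_pos: [0.4889, 0.2199, 0.1621]
tcp_rot: [2.973, -0.287, 0.787]
wrist_force: [0.7, 0.4, -3.2]
opening: 0.0497
t 10.33 total [-0.0016 -0.0014  0.0821] [ 0.3  0.3 -0.1] F [ 0.7  0.4 -3.2] open 0.0497
rows 3 each [-0.0006 -0.0004  0.0274] [ 0.08  0.1  -0.02] minz 0.09
[-1.1  0.6 -3.1] [-0.04  0.67 -0.  ]
```

```bash

python3 -m jog '[[[0.012,0,-0.021],[0,0,0],1],[[0.012,0,-0.021],[0,0,0],1],[[0.012,0,-0.021],[0,0,0],1],[[0,0,0],[0,0,0],1]]'
python3 - <<'E'
from h import *
plan([.603,-.197,.2],toolR(np.deg2rad(3.6),0)); plan([.603,-.197,.2],toolR(np.deg2rad(3.6),0),n=18); print(sensors.state()["tool_pos"])
E
```

```text
time_s: 10.67
tool_pos: [0.486, 0.2204, 0.2368]
tcp_rot: [2.975, -0.283, 0.784]
wrist_force: [1.2, 1.0, -3.6]
opening: 0.0498
t 10.67 total [0.15   0.3875 0.1288] [  3.9 -29.4 -14.2] F [ 1.2  1.  -3.6] open 0.0498
rows 12 each [0.011  0.034  0.0068] [ 0.33 -2.45 -1.18] minz 0.2
t 10.67 total [0.15   0.3875 0.1288] [  3.9 -29.4 -14.2] F [ 1.2  1.  -3.6] open 0.0498
rows 18 each [0.0073 0.0227 0.0045] [ 0.22 -1.63 -0.79] minz 0.2
[0.4860243  0.22040949 0.2367533 ]
```

```bash

python3 -m jog '[[[0.007,0.02,0.002],[0.2,-1.6,-0.8],1],[[0.007,0.023,0.004],[0.2,-1.6,-0.8],1],[[0.007,0.023,0.004],[0.2,-1.6,-0.8],1],[[0.007,0.023,0.004],[0.2,-1.6,-0.8],1],[[0.007,0.023,0.004],[0.2,-1.6,-0.8],1]]'
python3 -m jog '[[[0.007,0.023,0.004],[0.2,-1.6,-0.8],1],[[0.007,0.023,0.004],[0.2,-1.6,-0.8],1],[[0.007,0.023,0.004],[0.2,-1.6,-0.8],1],[[0.007,0.023,0.004],[0.2,-1.6,-0.8],1],[[0.007,0.023,0.004],[0.2,-1.6,-0.8],1]]'
python3 - <<'E'
from h import *
plan([.603,-.197,.2],toolR(np.deg2rad(3.6),0),n=7); print(sensors.state()["tool_pos"])
E
```

```text
time_s: 11.08
tool_pos: [0.5032, 0.1052, 0.2316]
tcp_rot: [3.05, -0.159, 0.566]
wrist_force: [0.8, 0.6, -3.7]
opening: 0.0498
time_s: 11.5
tool_pos: [0.5293, -0.0205, 0.2162]
tcp_rot: [3.1, -0.052, 0.327]
wrist_force: [1.1, -0.8, -4.2]
opening: 0.0498
t 11.5 total [0.0741 0.1734 0.0361] [  1.8 -12.   -5.5] F [ 1.1 -0.8 -4.2] open 0.0498
rows 7 each [0.01   0.0253 0.0039] [ 0.25 -1.71 -0.79] minz 0.2
[ 0.52932799 -0.02047183  0.21616922]
```

```bash

python3 -m jog '[[[0.01,0.025,0.004],[0.2,-1.7,-0.8],1],[[0.01,0.025,0.004],[0.2,-1.7,-0.8],1],[[0.01,0.025,0.004],[0.2,-1.7,-0.8],1],[[0.01,0.025,0.004],[0.2,-1.7,-0.8],1],[[0.01,0.025,0.004],[0.2,-1.7,-0.8],1]]'
python3 - <<'E'
from h import *
plan([.603,-.197,.2],toolR(np.deg2rad(3.6),0))
for n in ("top","scene"):
    p=cv2.imread(f"pics/{n}0.png"); d=np.load(f"pics/{n}0.npy"); W=cloud(d,camera_params(n)); 
    k=(W[...,2]>.042)&(W[...,2]<.056)&(abs(W[...,0]-.49)<.08)&(abs(W[...,1]+.2)<.08)&(d>0); print(n,k.sum(),rect(W[k]),np.percentile(W[k][:,2],[50,95]))
    k=(W[...,2]<.009)&(W[...,2]>-.01)&(abs(W[...,0]-.6)<.03)&(abs(W[...,1]+.2)<.05)&(d>0); print("floor",np.median(W[k][:,2]))
E
```

```text
time_s: 11.92
tool_pos: [0.5773, -0.1548, 0.1953]
tcp_rot: [3.129, 0.05, 0.068]
wrist_force: [0.8, 0.1, -3.3]
opening: 0.0496
t 11.92 total [ 0.0245  0.0431 -0.0031] [ 0.7 -2.5 -1.8] F [ 0.8  0.1 -3.3] open 0.0496
rows 2 each [ 0.0121  0.0216 -0.0018] [ 0.37 -1.23 -0.88] minz 0.198
top 309 [ 0.4845 -0.2024  0.0499  0.0905  3.689 ] [0.05003755 0.05393014]
floor 0.005524676345358692
scene 695 [ 0.4846 -0.2042  0.0552  0.0919  3.0392] [0.04713934 0.05119677]
floor 0.00444308781429803
```

```bash

python3 -m jog '[[[0.012,0.021,0],[0.4,-1.2,-0.9],1],[[0.01,0.02,0],[0.4,-1.2,-0.9],1],[[0,0,0],[0,0,0],1]]'
python3 - <<'E'
from h import *
plan([.603,-.197,.1],toolR(np.deg2rad(3.5),0))
E
```

```text
time_s: 12.17
tool_pos: [0.6015, -0.2041, 0.1872]
tcp_rot: [3.139, 0.091, -0.015]
wrist_force: [0.4, 0.1, -5.1]
opening: 0.0499
t 12.17 total [ 0.0027 -0.0071  0.0871] [ 0.   0.5 -0.2] F [ 0.4  0.1 -5.1] open 0.0499
rows 3 each [ 0.0008 -0.0024  0.0291] [ 0.01  0.18 -0.06] minz 0.1
```

```bash

python3 -m jog '[[[0.001,-0.006,0.02],[0,0.5,-0.2],1],[[0,0,0.025],[0,0,0],1],[[0,0,0.025],[0,0,0],1],[[0,0,0.004],[0,0,0],1],[[0,0,0],[0,0,0],1]]'
python3 - <<'E'
from h import *
plan([.603,-.197,.06],toolR(np.deg2rad(3.5),0))
p,d=snapshot("wrist"); cv2.imwrite("pics/w3.png",p)
E
```

```text
time_s: 12.58
tool_pos: [0.6, -0.2012, 0.1012]
tcp_rot: [3.139, 0.084, -0.011]
wrist_force: [0.3, 0.0, -3.7]
opening: 0.05
t 12.58 total [ 0.0036 -0.0041  0.0412] [ 0.1  0.4 -0.4] F [ 0.3  0.  -3.7] open 0.05
rows 2 each [ 0.0017 -0.002   0.0206] [ 0.05  0.21 -0.21] minz 0.06
```

View pics/w3.png

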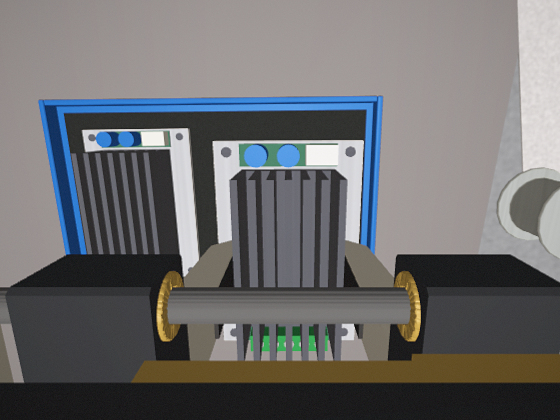

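The module hangs straight in the grip (columns 213-363). It is parallel to the tray's rim and to the done module (columns 83-198), over the free half.

```bash

python3 -m jog '[[[0.003,-0.004,0],[0,0.4,-0.4],1],[[0,0,0.01],[0,0,0],1],[[0,0,0.015],[0,0,0],1],[[0,0,0.01],[0,0,0],1],[[0,0,0],[0,0,0],1]]'
python3 - <<'E'
from h import *
plan([.603,-.197,.026],toolR(np.deg2rad(3.5),0))
E
```

```text
time_s: 13.05
tool_pos: [0.6064, -0.1974, 0.07]
tcp_rot: [3.133, 0.098, 0.015]
wrist_force: [-0.3, 0.7, -3.3]
opening: 0.0496
t 13.05 total [-0.0037 -0.0009  0.044 ] [ 0.4 -0.5  0.1] F [-0.3  0.7 -3.3] open 0.0496
rows 2 each [-0.0018 -0.0004  0.022 ] [ 0.21 -0.26  0.04] minz 0.026
```

```bash

python3 -m jog '[[[-0.003,-0.001,0.006],[0.4,-0.5,0.1],1],[[0,0,0.01],[0,0,0],1],[[0,0,0.01],[0,0,0],1],[[0,0,0.006],[0,0,0],1],[[0,0,0],[0,0,0],1]]'
python3 - <<'E'
from h import *
plan([.603,-.197,.026],toolR(np.deg2rad(3.5),0))
E
```

```text
time_s: 13.47
tool_pos: [0.6047, -0.1972, 0.0372]
tcp_rot: [3.138, 0.095, 0.005]
wrist_force: [-0.5, -0.5, -3.8]
opening: 0.0498
t 13.47 total [-0.0017 -0.0003  0.0112] [ 0.1 -0.2 -0. ] F [-0.5 -0.5 -3.8] open 0.0498
rows 1 each [-0.0017 -0.0003  0.0112] [ 0.12 -0.18 -0.02] minz 0.026
```

```bash

python3 -m jog '[[[-0.001,0,0.003],[0.1,-0.2,0],1],[[0,0,0.003],[0,0,0],1],[[0,0,0.003],[0,0,0],1],[[0,0,0.001],[0,0,0],1]]'
python3 -m jog '[[[0,0,0.001],[0,0,0],1],[[0,0,0],[0,0,0],1]]'
python3 - <<'E'
from h import *
plan([.603,-.197,.0243],toolR(np.deg2rad(3.5),0))
E
```

```text
time_s: 13.8
tool_pos: [0.6038, -0.1976, 0.0261]
tcp_rot: [3.14, 0.095, -0.001]
wrist_force: [-0.2, 1.1, -4.3]
opening: 0.0498
time_s: 13.97
tool_pos: [0.6038, -0.1976, 0.0249]
tcp_rot: [3.14, 0.095, -0.001]
wrist_force: [1.1, 0.0, -3.7]
opening: 0.0496
t 13.97 total [-0.0008 -0.0006  0.0006] [ 0.  0. -0.] F [ 1.1  0.  -3.7] open 0.0496
rows 1 each [-0.0008 -0.0006  0.0006] [ 0.01  0.04 -0.03] minz 0.024
```

```bash

python3 -m jog '[[[0,0,0.0007],[0,0,0],1],[[0,0,0.0005],[0,0,0],1]]'
python3 -m jog '[[[0,0,0.0007],[0,0,0],1],[[0,0,0],[0,0,0],1]]'
python3 -m jog '[[[0,0,0.0007],[0,0,0],1],[[0,0,0],[0,0,0],1]]'
```

```text
time_s: 14.13
tool_pos: [0.6042, -0.1977, 0.0241]
tcp_rot: [3.139, 0.095, 0.0]
wrist_force: [-0.7, -0.0, -4.7]
opening: 0.05
time_s: 14.3
tool_pos: [0.6044, -0.1978, 0.0243]
tcp_rot: [3.139, 0.095, 0.001]
wrist_force: [0.4, 0.5, -5.4]
opening: 0.0497
time_s: 14.47
tool_pos: [0.6047, -0.198, 0.0241]
tcp_rot: [3.138, 0.095, 0.003]
wrist_force: [-0.1, -0.1, -3.5]
opening: 0.0498
```

Not yet touching, so I'll keep going in small steps.

```bash

python3 -m jog '[[[-0.0005,0,0.001],[0,-0.1,0],1],[[0,0,0.001],[0,0,0],1]]'
python3 -m jog '[[[0,0,0.001],[0,0,0],1],[[0,0,0],[0,0,0],1]]'
python3 -m jog '[[[0,0,0.001],[0,0,0],1],[[0,0,0],[0,0,0],1]]'
```

```text
time_s: 14.63
tool_pos: [0.6048, -0.1981, 0.024]
tcp_rot: [3.138, 0.095, 0.002]
wrist_force: [-4.7, 1.7, 7.2]
opening: 0.0502
time_s: 14.8
tool_pos: [0.6048, -0.1981, 0.0242]
tcp_rot: [3.137, 0.095, 0.003]
wrist_force: [-0.1, 0.9, -4.1]
opening: 0.0497
time_s: 14.97
tool_pos: [0.605, -0.1982, 0.0241]
tcp_rot: [3.137, 0.096, 0.004]
wrist_force: [-0.1, 0.4, -3.2]
opening: 0.0498
```

It touched the floor at TCP z ≈ 0.024 and is within a fraction of a millimetre of it now. Release.

```bash

python3 -m jog '[[[0,0,0.0006],[0,0,0],0.42],[[0,0,0],[0,0,0],0.38],[[0,0,0],[0,0,0],0.3],[[0,0,0],[0,0,0],0.25],[[0,0,0],[0,0,0],0.25]]'
python3 -m jog '[[[0,0,-0.005],[0,0,0],0.25],[[0,0,-0.015],[0,0,0],0.25],[[0,0,-0.025],[0,0,0],0.25],[[0,0,-0.03],[0,0,0],0.25],[[0,0,-0.03],[0,0,0],0.25]]'
python3 -m jog '[[[0,0.02,-0.04],[0,0,0],0.25],[[0,0.03,-0.03],[0,0,0],0.25],[[0,0.035,0],[0,0,0],0.25],[[0,0.01,0],[0,0,0],0.25],[[0,0,0],[0,0,0],0.25]]'
python3 - <<'E'
from h import *
for n in ("wrist","top","scene"):
    c=camera_params(n);p,d=snapshot(n); W=cloud(d,c); cv2.imwrite(f"pics/{n}9.png",p)
    for nm,x,y in (("new",.603,-.197),("done",.4846,-.203)):
        k=(W[...,2]>.043)&(W[...,2]<.056)&(abs(W[...,0]-x)<.045)&(abs(W[...,1]-y)<.07)&(d>0)
        if k.sum()>20: print(n,nm,k.sum(),rect(W[k]),np.percentile(W[k][:,2],[10,50,90]).round(4))
    m=mask(p,"red")&(d>0)&(W[...,2]>.1)&(abs(W[...,1]-.2)<.1)
    if m.sum()>20: print(n,"bar",((W[m]-H0)@axes()*1000).mean(0).round(1))
E
```

```text
time_s: 15.38
tool_pos: [0.6066, -0.1992, 0.0238]
tcp_rot: [3.135, 0.095, 0.009]
wrist_force: [0.9, -0.0, -0.1]
opening: 0.069
time_s: 15.8
tool_pos: [0.6013, -0.1965, 0.1247]
tcp_rot: [-3.137, -0.095, 0.014]
wrist_force: [0.5, -0.3, -0.4]
opening: 0.0701
time_s: 16.22
tool_pos: [0.611, -0.2928, 0.2067]
tcp_rot: [3.134, 0.101, 0.007]
wrist_force: [0.9, 0.4, 0.3]
opening: 0.0698
wrist new 2692 [ 0.605  -0.1979  0.05    0.0895  3.7556] [0.0471 0.0482 0.0492]
wrist done 4125 [ 0.485  -0.2019  0.051   0.09    3.8386] [0.0444 0.0479 0.0491]
top new 356 [ 0.6045 -0.1993  0.0517  0.0915  4.4149] [0.045  0.0493 0.0528]
top done 207 [ 0.4844 -0.1986  0.0499  0.0831  3.7919] [0.0462 0.0503 0.0535]
top bar [42.4 -2.3  3.6]
scene new 650 [ 0.605  -0.2006  0.0532  0.0927  3.7557] [0.0446 0.0478 0.0506]
scene done 348 [ 0.4861 -0.2104  0.0527  0.0817  4.2552] [0.0444 0.0474 0.0509]
scene bar [43.6 -5.8 -6. ]
```

View pics/scene9.png

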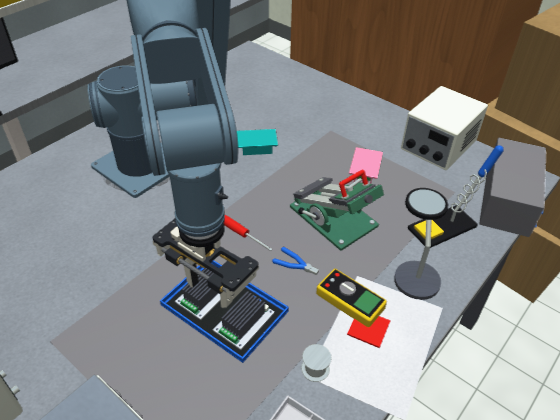

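View pics/wrist9.png

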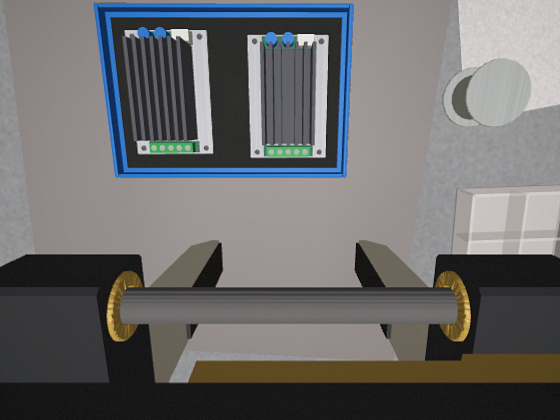

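Both modules lie flat and parallel in the tray: the new one at (288,97) and the done one at (168,92) in the wrist view. The scene view shows the jaw open (handle at (354,183)), the other objects undisturbed and the gripper clear.

```bash
python3 -c "
from plant import *
print(job.hand_in())"
```

```text
the job is handed in; nothing more can be done
None
```

The module is out of the vise and sits in the free half of the blue tray, and the sliding jaw is left fully open. I handed the job in at about 16.4 s of robot time; the hand-in gives no verdict.

- **Jaw:** I drew it back by the red handle for about 40 mm. At the end it stopped moving while the pulling force rose to about 20 N, so it is on its end stop. My look afterwards showed it still there, with the module still seated.
- **Taking the module out:** I gripped it across the heat sink, slid it about 16 mm up the slope and lifted it along the bed's normal. Part of the slide pressed it onto the bed with about 8 N, which I relieved with a slight lift. The wrist force never read above about 22 N in the whole job.
- **In the tray:** The heat sink is up and its top is level at about 48 mm, the same as the module already there. The wrist camera puts the two within 0.1° of parallel and about 120 mm apart. The top and scene cameras read 0.5–0.6° between them.
- **Small offsets:** The new module sits about 4 mm off its neighbour along the tray's y, by the wrist camera. The top and scene cameras' y values for the neighbour differ from that by 3–9 mm, probably because the arm partly hid it. They also read the jaw handle at 42–44 mm, against 40 mm from the arm and wrist camera.
- **Everything else:** In the last pictures the other objects look undisturbed, and the gripper is clear of everything.

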